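Set out the phone-repair bench around the board holder

TASK

Set out the bench round the board holder: put the green-lidded tin in the middle of the blue pad and the amber flux jar centred on top of that tin, stand the black loupe midway in the gap between the blue pad and the board holder, in line with their centres, and stand the yellow solder spool behind the holder (on the side away from the robot), in line with its middle and with a 40 mm gap. Keep everything upright, let go of it all, and leave the red-lidded tin, the mug, the phone and the parts box where they are.

Things in the scene. Friction and masses are not known exactly. Their poses are not given: they have to be found in the camera images.
- holder: Board holder, fixed: aluminium base 70 mm (its x) by 100 mm (its y), a green circuit board between two dark jaws, 22 mm high. Origin: centre of the underside, on the bench. Its x axis points away from the robot (within 15 degrees of world x), y to the robot's left. Back face at x = +35 mm, ends at y = +-50 mm; a small black knob sticks out 12 mm at the front (-x).
- pad: Square blue heat-proof pad, 80 by 80 mm, 6 mm thick, fixed. Origin: centre of the underside, on the bench. It lies parallel to and in line with the holder's length, 200 mm centre to centre, at its left (+y) or right (-y): the free gap is 110 mm, its middle 105 mm from the holder's centre. On the holder's other side, as far off, is a cork coaster with the mug.
- tin: Round steel tin with a green lid (closed, flat top), diameter 50 mm, height 28 mm, about 80 g. Loose, on the bench. Origin: centre of the underside; z up.
- jar: Round amber flux jar with an orange lid (closed), diameter 40 mm, height 38 mm, about 90 g. Loose, on the bench. Origin: centre of the underside; z up.
- loupe: Black eyepiece loupe, a round solid piece with a pale blue lens on top, diameter 36 mm (32 mm in the upper 14 mm), height 40 mm, about 50 g. Loose, standing upright. Origin: centre of the underside; z up.
- spool: Spool with yellow flanges and a silver winding, standing upright on a flange: flange diameter 48 mm, winding 45 mm, height 40 mm, about 150 g. Loose. Origin: centre of the underside; z up.
- red_tin: Round steel tin with a red lid, otherwise like the green-lidded one (diameter 50 mm, height 28 mm). Loose; to be left alone. Both tins, jar, loupe and spool start in any order in one loose row between the robot and the holder, 90 mm or more centre to centre. Origin: centre of the underside.
- mug: White mug, rim diameter 68 mm, height 70 mm, handle on its +y side (turned away from the robot), standing on the round cork coaster (90 mm diameter, 5 mm thick). Loose; to be left alone. Origin: centre of the underside.
- phone: Black phone lying flat at the robot's far left, 145 by 70 by 8 mm. Loose; to be left alone. Origin: centre of the underside, x along its length.
- parts_box: Grey open parts box at the robot's far right, 110 by 70 by 30 mm with two dividers. Loose; to be left alone. Origin: centre of the underside.
There are look-alikes about, which are no part of the job. Of the things that look like the spool, take the one that is nearest to the robot's base at the start. What is shaped like the jar but purple is not meant.

How it is judged:
At the end, for the whole second after the job is handed in: Tin on the pad within 12 mm of centre; jar on the tin within 10 mm; loupe mid-gap towards the pad within 15 mm both ways; spool behind the holder, gap 40 mm and midline each within 15 mm. All four upright, at rest, released; red tin, mug, phone, parts box moved under 20 mm (horizontal distance between tin and pad below 0.012 m and height (world z) of tin between 0.003 and 0.01 m and horizontal distance between jar and tin below 0.01 m and height (world z) of jar between 0.03 and 0.039 m and x of loupe in the frame of holder between -0.015 and 0.015 m and height (world z) of loupe between -0.004 and 0.004 m and ((y of pad in the frame of holder above 0 m and y of loupe in the frame of holder between 0.09 and 0.12 m) or (y of pad in the frame of holder below 0 m and y of loupe in the frame of holder between -0.12 and -0.09 m)) and y of spool in the frame of holder between -0.015 and 0.015 m and x of spool in the frame of holder between 0.084 and 0.114 m and height (world z) of spool between -0.004 and 0.004 m and angle between each of tin, jar, loupe, spool's own z axis and vertical below 0.1 rad and linear speed of each of tin, jar, loupe, spool below 0.02 m/s and contact force between the fingers and tin below 0.1 N and contact force between the fingers and jar below 0.1 N and contact force between the fingers and loupe below 0.1 N and contact force between the fingers and spool below 0.1 N and distance of each of mug, phone, parts_box, red_tin from where it was at the start of the episode below 0.02 m); the robot touches nothing.
It fails at once if the red tin, mug, phone or parts box disturbed (moved more than 20 mm) (distance of any of mug, phone, parts_box, red_tin from where it was at the start of the episode above 0.02 m).
It fails at once if the tin, jar, loupe or spool tipped over (angle between any of tin, jar, loupe, spool's own z axis and vertical above 0.6 rad).
It also fails if it takes over 99 s, if anything falls off the work surface, if the arm or the gripper's body presses on something with over 40 N, if the wrist force passes 120 N, or if a joint passes its speed limit or range.

ROBOT

A 6-joint arm with a two-finger parallel gripper is mounted at the origin on the work surface. World frame = base frame: x ahead of the robot, y to its left, z up, the work surface at z = 0. Lengths are in m, angles in rad, forces in N, time in s.
With the tool pointing down it reaches from about 0.3 to 0.775 m from the base axis. Payload 14.6 kg.
Tool frame: the origin (TCP) lies at the very end of the fingers, on their centre line; the grasp point (between the pads) lies 19 mm behind it; z points along the fingers, y is the line along which they close (so a half turn about z gives the same grasp; the last joint's range is limited). The gripper opens to 94 mm and grips with 3 to 60 N. Pads are 16 mm wide; open, the fingers measure 119 mm over their backs; the gripper's body (75 mm by 177 mm) begins 78 mm behind the grasp point.
Start: joints at [-1.309, 0.3, 1.521, -0, 1.321, -0.067], TCP at [0.178, -0.521, 0.205] pointing down, gripper open.
Joint ranges: [-3.03, 3.03], [-0.79, 2.21], [0.23, 2.52], [-1.04, 4.18], [0, 3.07], [-2.55, 2.55]. Speed limits (rad/s): [2.22, 2.22, 2.57, 3.14, 3.14, 3.14].

INTERFACE

Orientations are given as [roll, pitch, yaw] about the fixed x, y, z axes, in that order (R = Rz(yaw) Ry(pitch) Rx(roll)).
In Python, from station import status, vision, order, silhouettes gives the robot as it stands. The module is installed in compiled form; this text tells all that it offers.
- The arm moves only by the shell command python3 -m pendant 'ROWS' [FORCE]. ROWS is JSON, one flat list of numbers, 7 for each row, row after row: the shift along the tool's x, y, z in units of 500 mm (1.0 is 500 mm), then the turn, a rotation vector about the tool's x, y, z in units of 90 degrees (1.0 is 90 degrees), then the opening, from -1 (shut) to 1 (fully open). A call has 1 to 12 rows; each row is the pose to reach, as a shift and turn from the pose commanded when the call began, along the tool's axes at that moment; what a row does not reach only later rows make up. A row lasts 1/10 s, in which the tool goes at most 50 mm and 8.59 degrees, less where a joint would pass 70% of its speed; a pose out of reach is approached as far as the arm can. A call with a number of a shift or a turn outside -1 to 1 is refused whole. A call with a gripper value outside its range is refused whole. The fingers move at their own pace and stop on an object; FORCE is the grip in N (left out, the last holds). Time passes only in rows, so rows that repeat a pose let the fingers close. It gives the time, the measured TCP pose, the force, the opening and the grip force at its end, in the units of the state.
- status.get_obs(): the state, without advancing time (a new reading comes with each control period).
- vision.camera(name): name is "scene" or "top" or "wrist"; returns a dict with "pixels" (420x560x3 uint8, red, green, blue), "K" (3x3 intrinsics, pixels), "R" (3x3) and "t" (3): a world point X has camera coordinates R X + t. Camera axes: x right, y down, z forward; pixel columns grow to the right and rows downward; lengths in m; the calibration is good to about 2 mm. A picture is of the moment at which its call begins. There is no depth.
- order.hand_in(): hands the job in; it is judged then, once.
Trained networks look in a picture, given as the dict that the camera call returned (one of the last four; its "shot" number tells which), for a name from the list of things; names that differ only in an ending like _2 or _b are one class to them, and where a whole thing is asked for, a point or a joint stands for the part that bears it (a point fixed in the world has none). Each returns a list of dicts, best first, with "score" (0 to 1); they miss things now and then, are a little off and sometimes report something else, mostly with a low value. They report only what shows in the picture. A call takes as long as a camera call. They do not tell look-alikes from the thing itself.
- silhouettes(target, picture): "region" (420x560 bool, what is visible of it) and "extent" ([left, top, right, bottom] in pixels, round what is visible of it).
The state is a dict: "time_s": time; "qpos": joint angles; "joint_vel": joint speeds; "tau": joint torques, N m; "ee_pos": TCP position; "eef_rot": TCP orientation; "force": force on the tool from outside, world axes, zero at the start; "moment": the same for the moment, N m; "grip_width": finger opening in m; "grip_force": force on a finger pad.
Only numpy, scipy, OpenCV 4.12 (cv2) and the standard library are available. Lean on these libraries where they do the work, as an engineer would, in place of code of your own. Each camera call takes 0.05 s, during which the arm holds its last target. There are 200 camera calls.

## Working session

There is one attempt and no reset: what is moved stays moved. The work goes in short steps, Python scripts to look and compute and a shell command to move; the robot and the scene stay as the last step left them, time stands still between calls to the robot, and variables do not carry over. Pictures are saved under pics/ and viewed, at most 14 in all, crops included, and the job is handed in when it is done.

```bash
mkdir -p pics; python3 - <<'E'
from station import status, vision, order, silhouettes
import cv2, numpy as np
o=status.get_obs()
print({k:np.round(v,3).tolist() for k,v in o.items()})
for n in ("scene","top"):
    p=vision.camera(n); cv2.imwrite(f"pics/{n}0.png",p["pixels"][...,::-1])
    print(n,p["K"].tolist(),np.round(p["R"],4).tolist(),np.round(p["t"],4).tolist())
    for t in "holder pad tin jar loupe spool red_tin mug phone parts_box".split():
        for d in silhouettes(t,p):
            print(t,round(d["score"],2),d["extent"])
E
```

```text
{'time_s': 0.0, 'qpos': [-1.309, 0.3, 1.522, 0.0, 1.321, -0.067], 'joint_vel': [-0.0, -0.001, -0.002, -0.0, 0.0, 0.001], 'tau': [-0.0, -53.181, -35.273, 0.071, 0.024, -0.0], 'ee_pos': [0.178, -0.52, 0.205], 'eef_rot': [-3.141, -0.0, 0.329], 'force': [0.137, 0.301, 0.75], 'moment': [-0.058, -0.024, 0.001], 'grip_force': 0.0, 'grip_width': 0.094}
scene [[475.12281151607897, 0.0, 285.0233763250204], [0.0, 475.12281151607897, 213.44351231052403], [0.0, 0.0, 1.0]] [[0.4999, 0.8661, 0.0094], [0.7395, -0.4211, -0.5251], [-0.4509, 0.2694, -0.851]] [-0.2807, -0.3431, 1.3664]
holder 0.67 [269.3, 237.1, 319.5, 276.4]
pad 0.77 [344.6, 201.3, 390.7, 240.0]
tin 0.74 [145.8, 234.8, 170.5, 260.8]
jar 0.78 [186.7, 177.1, 208.8, 197.3]
jar 0.69 [200.1, 205.7, 220.9, 228.2]
loupe 0.48 [299.7, 169.8, 318.3, 190.5]
loupe 0.45 [270.3, 237.0, 321.8, 274.5]
spool 0.95 [243.7, 194.3, 268.2, 216.9]
spool 0.61 [259.2, 314.9, 285.9, 346.4]
red_tin 0.58 [339.5, 144.6, 365.0, 164.7]
mug 0.71 [191.8, 264.2, 227.3, 311.0]
phone 0.96 [389.6, 137.7, 441.4, 189.2]
parts_box 0.92 [93.0, 274.3, 146.3, 334.3]
top [[495.83881254145683, 0.0, 282.3548376357749], [0.0, 495.83881254145683, 211.69894739677804], [0.0, 0.0, 1.0]] [[-0.0072, -1.0, 0.0031], [-0.9932, 0.0068, -0.1162], [0.1161, -0.0039, -0.9932]] [0.0152, 0.5184, 1.3575]
holder 0.72 [267.3, 173.9, 307.0, 200.3]
pad 0.73 [202.5, 166.2, 231.4, 199.7]
tin 0.68 [182.3, 237.8, 204.2, 258.1]
tin 0.59 [269.6, 175.4, 304.7, 201.6]
tin 0.51 [368.6, 235.5, 393.2, 254.7]
jar 0.69 [320.9, 274.5, 336.2, 289.7]
jar 0.63 [130.1, 183.5, 157.5, 236.3]
jar 0.54 [325.2, 240.6, 343.4, 252.4]
jar 0.16 [284.8, 232.2, 300.2, 245.4]
loupe 0.75 [351.0, 163.5, 372.4, 202.8]
spool 0.52 [324.4, 126.7, 341.0, 145.7]
red_tin 0.68 [182.6, 235.9, 202.4, 256.8]
mug 0.9 [347.4, 162.5, 372.8, 200.8]
phone 0.62 [131.7, 183.4, 159.0, 234.9]
parts_box 0.62 [205.4, 166.5, 230.4, 195.2]
```

```bash
python3 - <<'E'
import cv2
a=cv2.imread("pics/scene0.png")[120:360,80:460]; cv2.imwrite("pics/sc.png",cv2.resize(a,None,fx=2.1,fy=2.1,interpolation=cv2.INTER_CUBIC))
a=cv2.imread("pics/top0.png")[110:310,120:420]; cv2.imwrite("pics/tc.png",cv2.resize(a,None,fx=2.6,fy=2.6,interpolation=cv2.INTER_CUBIC))
E
```

```text
(no output)
```

View pics/sc.png

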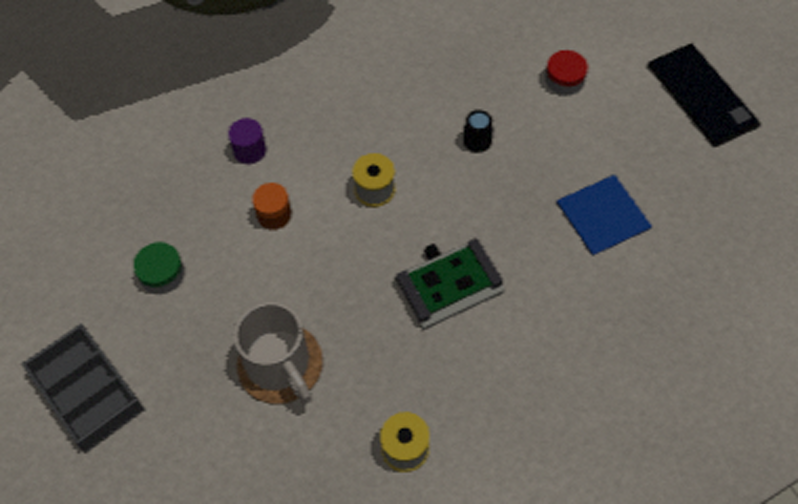

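View pics/tc.png

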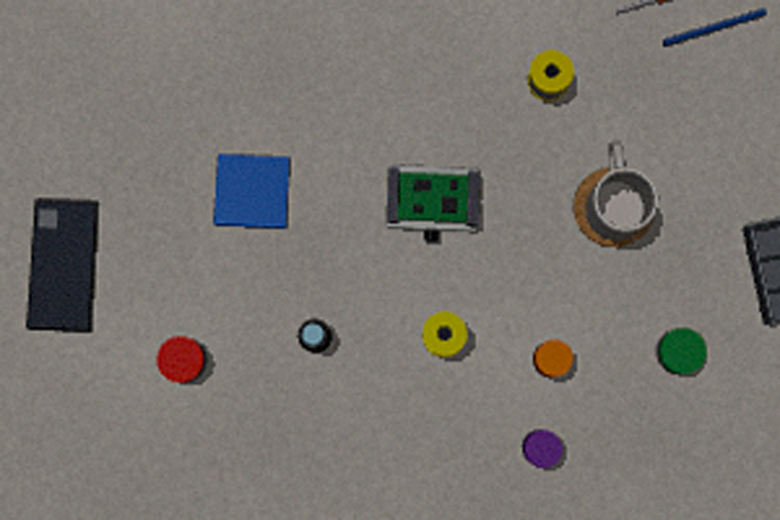

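The top crop shows, left to right in the row, the red tin (180,360), loupe (314,335), near spool (445,334), orange jar (554,358) and green tin (682,351). The pad is at (252,190), left of the holder at (433,197).

Two candidates each need choosing between:
- **Spools:** (445,334) and (552,72). The near one is meant.
- **Jars:** orange (554,358) and purple (543,449). The orange one is meant.

The viewed enlarged crop confirms both choices.

```bash
cat > h.py <<'E'
import cv2, numpy as np
from station import status, vision
def blob(img,seed,tol=22):
    lab=cv2.cvtColor(cv2.medianBlur(np.ascontiguousarray(img),3),cv2.COLOR_RGB2LAB).astype(float)
    x,y=map(int,map(round,seed)); c=np.median(lab[y-1:y+2,x-1:x+2].reshape(-1,3),0)
    m=(np.linalg.norm((lab-c)*[.7,1,1],axis=2)<tol).astype(np.uint8)
    n,l=cv2.connectedComponents(m); m=(l==l[y,x]).astype(np.uint8)
    cs,_=cv2.findContours(m,cv2.RETR_EXTERNAL,cv2.CHAIN_APPROX_NONE)
    h=cv2.convexHull(max(cs,key=cv2.contourArea)); M=cv2.moments(h)
    return np.array([M['m10']/M['m00'],M['m01']/M['m00']]),h
def tri(ps,uvs):
    P=[p["K"]@np.c_[p["R"],p["t"]] for p in ps]
    A=np.vstack([[u*Q[2]-Q[0],v*Q[2]-Q[1]] for Q,(u,v) in zip(P,uvs)]); X=np.linalg.svd(A)[2][-1]; X=X[:3]/X[3]
    e=[np.linalg.norm((Q@np.r_[X,1])[:2]/(Q@np.r_[X,1])[2]-uv) for Q,uv in zip(P,uvs)]
    return X,np.array(e)
def onplane(p,uv,z):
    d=p["R"].T@np.linalg.solve(p["K"],np.r_[uv,1]); c=-p["R"].T@p["t"]
    return c+d*(z-c[2])/d[2]
E
python3 - <<'E'
from h import *
s,t=vision.camera("scene"),vision.camera("top")
np.set_printoptions(precision=4,suppress=True)
S=dict(red=((350,152),(190,248),.028),loupe=((307.6,177),(240,239),.04),spool=((252,200),(288,244),.04),jar=((209,214),(333,248),.038),tin=((155,245),(382.6,245),.028),far=((265,326),(336,142),.04),pad=((367,221),(217,183),.006),board=((290,254),(286,190),.022))
for k,(a,b,z) in S.items():
    ca,ha=blob(s["pixels"],a); cb,hb=blob(t["pixels"],b)
    X,e=tri([s,t],[ca,cb]); A=onplane(s,ca,z);B=onplane(t,cb,z)
    pts=np.array([onplane(t,q,z)[:2] for q in hb[:,0].astype(float)]).astype(np.float32)
    print(k,X,e,"scene",A[:2],"top",B[:2],"rect mm",[np.round(np.array(v)*1000,0) if i<2 else v for i,v in enumerate(cv2.minAreaRect(pts*1))])
E
```

```text
red [0.4202 0.2734 0.0262] [0.5149 0.4411] scene [0.4219 0.2736] top [0.4195 0.272 ] rect mm [array([419., 272.]), array([45., 44.]), 0.7337114214897156]
loupe [0.4456 0.1301 0.04  ] [0.5252 0.4292] scene [0.4462 0.1313] top [0.4451 0.129 ] rect mm [array([445., 129.]), array([17., 17.]), 0.11685416102409363]
spool [ 0.4447 -0.0099  0.0375] [0.4473 0.3539] scene [ 0.4466 -0.0096] top [ 0.4441 -0.0107] rect mm [array([444., -12.]), array([44., 44.]), 89.59727478027344]
jar [ 0.4177 -0.1258  0.0339] [0.0192 0.015 ] scene [ 0.4203 -0.1263] top [ 0.4175 -0.1254] rect mm [array([ 417., -125.]), array([39., 36.]), 89.59432220458984]
tin [ 0.4248 -0.2661  0.0219] [0.0633 0.0482] scene [ 0.4286 -0.266 ] top [ 0.4245 -0.265 ] rect mm [array([ 425., -265.]), array([50., 47.]), 89.5947265625]
far [ 0.7311 -0.1292  0.038 ] [0.5046 0.334 ] scene [ 0.7321 -0.1286] top [ 0.7302 -0.1299] rect mm [array([ 730., -130.]), array([42., 45.]), 44.898189544677734]
pad [0.6067 0.2009 0.0004] [0.454  0.3513] scene [0.6094 0.1993] top [0.6051 0.1994] rect mm [array([605., 199.]), array([81., 81.]), 87.30943298339844]
board [0.5957 0.0017 0.0142] [0.7173 0.5288] scene [0.5998 0.001 ] top [0.5937 0.0004] rect mm [array([594.,   0.]), array([74., 53.]), 86.85479736328125]
```

```bash
python3 -m pendant '[0.63,-0.32,0,0,0,-0.79,1, 0.63,-0.32,0,0,0,-0.79,1, 0.63,-0.32,0,0,0,-0.79,1, 0.63,-0.32,0,0,0,-0.79,1, 0.63,-0.32,0,0,0,-0.79,1, 0.63,-0.32,0,0,0,-0.79,1, 0.63,-0.32,0,0,0,-0.79,1, 0.63,-0.32,0,0,0,-0.79,1, 0.63,-0.32,0,0,0,-0.79,1, 0.63,-0.32,0,0,0,-0.79,1, 0.63,-0.32,0,0,0,-0.79,1, 0.63,-0.32,0,0,0,-0.79,1]' 20
python3 - <<'E'
from h import *
from station import silhouettes
p=vision.camera("wrist"); cv2.imwrite("pics/w1.png",p["pixels"][...,::-1])
o=status.get_obs(); print(o["ee_pos"],o["eef_rot"],-p["R"].T@p["t"]); print(np.round(p["R"],3))
for n in("tin","jar"):print(n,[(round(d["score"],2),d["extent"]) for d in silhouettes(n,p)])
E
```

```text
time_s: 2.4
ee_pos: [0.4239, -0.2677, 0.2055]
eef_rot: [3.142, 0.0, 1.568]
force: [-0.0, 0.5, 0.3]
grip_width: 0.0938
grip_force: 0.0
[ 0.42386309 -0.26767007  0.20546776] [-3.14159031e+00  2.77686652e-05  1.56807132e+00] [ 0.4241891  -0.18505124  0.38459722]
[[ 1.    -0.003 -0.   ]
 [-0.003 -0.959  0.283]
 [-0.001 -0.283 -0.959]]
tin [(0.79, [263.6, 160.3, 316.3, 212.6])]
jar [(0.93, [256.7, 9.8, 301.9, 61.6]), (0.86, [145.2, 0.0, 202.1, 55.8])]
```

View pics/w1.png

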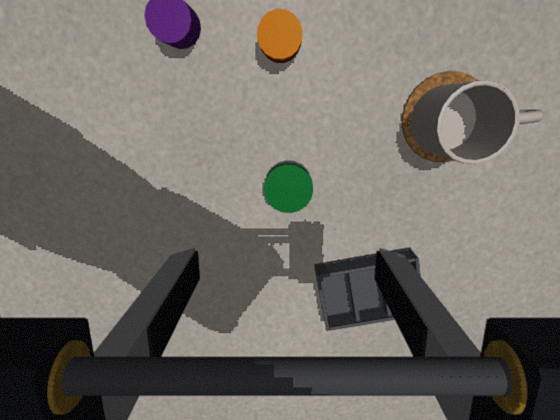

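The wrist view shows the green tin at (288,187), the orange jar at (279,35) and the purple one at (170,20). I'm combining this view with the fixed cameras.

```bash
python3 - <<'E'
from h import *
np.set_printoptions(precision=4,suppress=True)
s,t,w=[vision.camera(n) for n in("scene","top","wrist")]
for k,a,b,c,z in [("tin",(155,245),(382.6,245),(288,187),.028),("jar",(209,214),(333,248),(279,35),.038)]:
    u=[blob(p["pixels"],q)[0] for p,q in((s,a),(t,b),(w,c))]
    print(k,tri([s,t,w],u),tri([t,w],u[1:]),[onplane(p,q,z)[:2] for p,q in zip((s,t,w),u)],cv2.contourArea(blob(w["pixels"],c)[1])**.5*1.128/w["K"][0,0]*.36)
E
```

```text
tin (array([ 0.4271, -0.2639,  0.0249]), array([0.852 , 1.4203, 4.1178])) (array([ 0.4233, -0.2379,  0.143 ]), array([0.599 , 4.1893])) [array([ 0.4284, -0.2658]), array([ 0.4284, -0.2597]), array([ 0.4249, -0.2669])] 0.04777514848807769
jar (array([ 0.4177, -0.1259,  0.0339]), array([0.2748, 0.0373, 1.2978])) (array([ 0.4178, -0.1262,  0.03  ]), array([0.0373, 0.2155])) [array([ 0.4201, -0.1258]), array([ 0.4175, -0.1253]), array([ 0.4178, -0.1276])] 0.04600860909396093
```

```bash
python3 -m pendant '[0.004,0.002,0.1,0,0,0,1, 0.004,0.002,0.2,0,0,0,1, 0.004,0.002,0.3,0,0,0,1, 0.004,0.002,0.36,0,0,0,1, 0.004,0.002,0.4,0,0,0,1, 0.004,0.002,0.4,0,0,0,1, 0.004,0.002,0.4,0,0,0,-1, 0.004,0.002,0.4,0,0,0,-1, 0.004,0.002,0.4,0,0,0,-1, 0.004,0.002,0.4,0,0,0,-1, 0.004,0.002,0.4,0,0,0,-1, 0.004,0.002,0.4,0,0,0,-1]' 20
```

```text
time_s: 3.9
ee_pos: [0.4251, -0.2654, 0.0057]
eef_rot: [3.141, 0.0, 1.57]
force: [-0.1, -0.2, 2.5]
grip_width: 0.0495
grip_force: 20.3
```

```bash
python3 -m pendant '[0,0,-0.1,0,0,0,-1, 0,0,-0.2,0,0,0,-1, 0,0,-0.3,0,0,0,-1, 0,0,-0.4,0,0,0,-1, 0,0,-0.4,0,0,0,-1]'
python3 -m pendant '[0.93,0.36,0,0,0,0,-1, 0.93,0.36,0,0,0,0,-1, 0.93,0.36,0,0,0,0,-1, 0.93,0.36,0,0,0,0,-1, 0.93,0.36,0,0,0,0,-1, 0.93,0.36,0,0,0,0,-1, 0.93,0.36,0,0,0,0,-1, 0.93,0.36,0,0,0,0,-1, 0.93,0.36,0,0,0,0,-1, 0.93,0.36,0,0,0,0,-1, 0.93,0.36,0,0,0,0,-1, 0.93,0.36,0,0,0,0,-1]'
python3 - <<'E'
from h import *
p=vision.camera("wrist"); cv2.imwrite("pics/w2.png",p["pixels"][...,::-1])
np.savez("w2.npz",**{k:p[k] for k in("pixels","K","R","t")})
E
```

```text
time_s: 4.4
ee_pos: [0.4268, -0.2666, 0.212]
eef_rot: [3.133, 0.006, 1.57]
force: [0.4, -0.9, -1.8]
grip_width: 0.0499
grip_force: 20.0
time_s: 5.6
ee_pos: [0.6052, 0.2, 0.2039]
eef_rot: [-3.14, 0.001, 1.571]
force: [-0.2, -1.0, -1.3]
grip_width: 0.0491
grip_force: 20.0
```

View pics/w2.png

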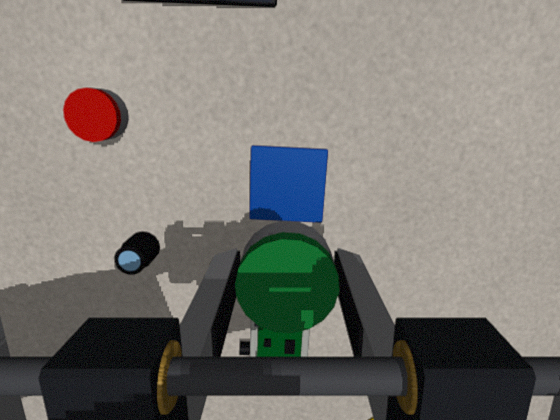

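The pad is fully visible, with corners near (251,146), (328,150), (323,222) and (249,219). The red tin is at (92,115) and the loupe at (130,258).

```bash
python3 - <<'E'
from h import *
np.set_printoptions(precision=4,suppress=True)
p=dict(np.load("w2.npz")); lab=cv2.cvtColor(p["pixels"],cv2.COLOR_RGB2LAB)
m=((p["pixels"][...,2].astype(int)-p["pixels"][...,0])>40).astype(np.uint8); m[:130]=0;m[235:]=0
c=max(cv2.findContours(m,0,2)[0],key=cv2.contourArea)
pts=np.array([onplane(p,q,.006)[:2] for q in c[:,0].astype(float)],np.float32)
r=cv2.minAreaRect(pts*1000); print(r, cv2.boxPoints(r)[:].tolist())
s,t=vision.camera("scene"),vision.camera("top")
for k,z,c3 in(("loupe",.04,(128,261)),("red",.028,(90,115))):
    u=blob(p["pixels"],c3)[0]; print(k,onplane(p,u,z))
# red, loupe triangulated with top
for k,b,c3 in(("loupe",(240,239),(128,261)),("red",(190,248),(90,115))):
    print(k,tri([t,p],[blob(t["pixels"],b)[0],blob(p["pixels"],c3)[0]]))
uv=blob(s["pixels"],(367,221))[0]; print("pad 2view",tri([s,p],[uv,cv2.minAreaRect(c)[0]]))
E
```

```text
((605.0321655273438, 199.56861877441406), (79.158447265625, 79.13490295410156), 87.04644775390625) [[563.4779052734375, 162.08074951171875], [642.5076904296875, 158.00320434570312], [646.58642578125, 237.05648803710938], [567.556640625, 241.134033203125]]
loupe [0.4428 0.1317 0.04  ]
red [0.4196 0.272  0.028 ]
loupe (array([0.3335, 0.1866, 0.0058]), array([ 24.4481, 113.1167]))
red (array([ 0.1938,  0.2462, -0.4091]), array([2.2778, 6.6354]))
pad 2view (array([0.6077, 0.2016, 0.003 ]), array([0.6986, 2.7175]))
```

```bash
python3 -m pendant '[0,0,0.1,0,0,0,-1, 0,0,0.2,0,0,0,-1, 0,0,0.28,0,0,0,-1, 0,0,0.33,0,0,0,-1, 0,0,0.36,0,0,0,-1, 0,0,0.375,0,0,0,-1, 0,0,0.382,0,0,0,-1, 0,0,0.382,0,0,0,-1, 0,0,0.382,0,0,0,-1]'
python3 - <<'E'
from station import status
o=status.get_obs();print(o["ee_pos"],o["force"])
E
```

```text
time_s: 6.65
ee_pos: [0.6062, 0.1995, 0.0157]
eef_rot: [3.14, -0.001, 1.57]
force: [0.9, 0.8, -0.7]
grip_width: 0.0496
grip_force: 20.0
[0.60618775 0.19953957 0.01572893] [ 0.88437627  0.79292552 -0.65088693]
```

```bash
python3 -m pendant '[0,0,0.003,0,0,0,-1, 0,0,0.006,0,0,0,-1, 0,0,0.007,0,0,0,-1, 0,0,0.007,0,0,0,-1, 0,0,0.007,0,0,0,-1]'
```

```text
time_s: 7.15
ee_pos: [0.6058, 0.1995, 0.0117]
eef_rot: [3.141, -0.0, 1.57]
force: [-2.0, -0.8, 6.0]
grip_width: 0.0498
grip_force: 20.0
```

```bash
python3 -m pendant '[0,0,0,0,0,0,0.4, 0,0,0,0,0,0,0.6, 0,0,0,0,0,0,0.8, 0,0,-0.03,0,0,0,1, 0,0,-0.1,0,0,0,1, 0,0,-0.2,0,0,0,1, 0,0,-0.3,0,0,0,1, 0,0,-0.38,0,0,0,1, 0,0,-0.38,0,0,0,1]'
python3 -m pendant '[-0.65,-0.376,0,0,0,0,1, -0.65,-0.376,0,0,0,0,1, -0.65,-0.376,0,0,0,0,1, -0.65,-0.376,0,0,0,0,1, -0.65,-0.376,0,0,0,0,1, -0.65,-0.376,0,0,0,0,1, -0.65,-0.376,0,0,0,0,1, -0.65,-0.376,0,0,0,0,1, -0.65,-0.376,0,0,0,0,1, -0.65,-0.376,0,0,0,0,1, -0.65,-0.376,0,0,0,0,1]'
python3 - <<'E'
from h import *
np.set_printoptions(precision=4,suppress=True)
s,t,w=[vision.camera(n) for n in("scene","top","wrist")]
cv2.imwrite("pics/w3.png",w["pixels"][...,::-1])
o=status.get_obs();print(o["ee_pos"])
T=o["ee_pos"]; X=np.array([.418,-.127,.038])
c=w["K"]@(w["R"]@X+w["t"]);c=c[:2]/c[2];print(c)
print("jar",onplane(w,blob(w["pixels"],c)[0],.038))
for p,z0,q in((s,.034,(.605,.1995,.034)),(t,.034,(.605,.1995,.034))):
    c=p["K"]@(p["R"]@np.array(q)+p["t"]);c=c[:2]/c[2]
    b,h=blob(p["pixels"],c);print("tin",c,onplane(p,b,.034),cv2.contourArea(h))
E
```

```text
time_s: 8.05
ee_pos: [0.6073, 0.1999, 0.2088]
eef_rot: [3.131, -0.003, 1.57]
force: [0.4, 0.4, 1.0]
grip_width: 0.0938
grip_force: 0.0
time_s: 9.15
ee_pos: [0.4176, -0.1247, 0.201]
eef_rot: [3.141, -0.0, 1.571]
force: [0.4, 0.2, 0.2]
grip_width: 0.0938
grip_force: 0.0
[ 0.4175 -0.1246  0.2009]
[287.3253 194.8808]
jar [ 0.4176 -0.1271  0.038 ]
tin [367.7676 214.4953] [0.608  0.1991 0.034 ] 277.5
tin [215.2441 181.4286] [0.6062 0.1978 0.034 ] 213.0
```

```bash
python3 -m pendant '[-0.005,0,0.1,0,0,0,1, -0.005,0,0.2,0,0,0,1, -0.005,0,0.3,0,0,0,1, -0.005,0,0.36,0,0,0,1, -0.005,0,0.38,0,0,0,1, -0.005,0,0.38,0,0,0,1, -0.005,0,0.38,0,0,0,-1, -0.005,0,0.38,0,0,0,-1, -0.005,0,0.38,0,0,0,-1, -0.005,0,0.38,0,0,0,-1, -0.005,0,0.38,0,0,0,-1, -0.005,0,0.38,0,0,0,-1]' 20
python3 -m pendant '[0,0,-0.1,0,0,0,-1, 0,0,-0.2,0,0,0,-1, 0,0,-0.3,0,0,0,-1, 0,0,-0.4,0,0,0,-1, 0,0,-0.4,0,0,0,-1]'
```

```text
time_s: 10.5
ee_pos: [0.4173, -0.1279, 0.0111]
eef_rot: [3.141, 0.0, 1.57]
force: [-1.2, 0.4, -1.1]
grip_width: 0.0493
grip_force: 0.0
time_s: 11.0
ee_pos: [0.4192, -0.1287, 0.2171]
eef_rot: [3.132, 0.004, 1.57]
force: [0.6, -1.0, -1.1]
grip_width: 0.0096
grip_force: 0.0
```

The fingers had not closed when I lifted, so I'm looking at the jar.

```bash
python3 -m pendant '[0,0,0,0,0,0,1, 0,0,0,0,0,0,1, 0,0,0,0,0,0,1, 0,0,0,0,0,0,1, 0,0,0,0,0,0,1, 0,0,0,0,0,0,1, 0,0,0,0,0,0,1, 0,0,0,0,0,0,1, 0,0,0,0,0,0,1]'
python3 - <<'E'
from h import *
s,w=vision.camera("scene"),vision.camera("wrist")
X=np.array([.418,-.127,.038]);c=w["K"]@(w["R"]@X+w["t"]);c=c[:2]/c[2]
print(c,"jar",onplane(w,blob(w["pixels"],c)[0],.038),blob(s["pixels"],(209,214))[0])
cv2.imwrite("pics/w4.png",w["pixels"][...,::-1])
E
```

```text
time_s: 11.9
ee_pos: [0.4172, -0.1279, 0.2109]
eef_rot: [-3.142, 0.0, 1.57]
force: [-0.5, -1.2, -0.1]
grip_width: 0.0778
grip_force: 0.0
[287.65477256 189.14563851] jar [ 0.41748524 -0.12725672  0.038     ] [208.17309594 213.70128586]
```

View pics/w4.png

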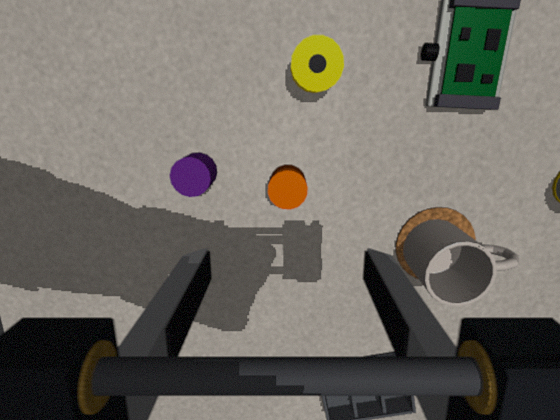

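The jar still stands upright and unmoved at (287,188). I'm repeating the grasp with a longer close.

```bash
python3 -m pendant '[0.002,0,0.1,0,0,0,1, 0.002,0,0.2,0,0,0,1, 0.002,0,0.3,0,0,0,1, 0.002,0,0.36,0,0,0,1, 0.002,0,0.39,0,0,0,1, 0.002,0,0.4,0,0,0,1, 0.002,0,0.4,0,0,0,1]' 20
python3 -m pendant '[0,0,0,0,0,0,-1, 0,0,0,0,0,0,-1, 0,0,0,0,0,0,-1, 0,0,0,0,0,0,-1, 0,0,0,0,0,0,-1, 0,0,0,0,0,0,-1, 0,0,0,0,0,0,-1, 0,0,0,0,0,0,-1, 0,0,0,0,0,0,-1, 0,0,0,0,0,0,-1]'
```

```text
time_s: 12.7
ee_pos: [0.4172, -0.1269, 0.0109]
eef_rot: [-3.141, -0.0, 1.57]
force: [-0.4, 0.0, 0.4]
grip_width: 0.0939
grip_force: 0.0
time_s: 13.7
ee_pos: [0.4172, -0.1269, 0.011]
eef_rot: [-3.142, -0.0, 1.57]
force: [-0.5, 1.0, 0.9]
grip_width: 0.0398
grip_force: 20.0
```

```bash
python3 -m pendant '[0,0,-0.1,0,0,0,-1, 0,0,-0.2,0,0,0,-1, 0,0,-0.3,0,0,0,-1, 0,0,-0.4,0,0,0,-1, 0,0,-0.4,0,0,0,-1]'
python3 -m pendant '[0.65,0.376,0,0,0,0,-1, 0.65,0.376,0,0,0,0,-1, 0.65,0.376,0,0,0,0,-1, 0.65,0.376,0,0,0,0,-1, 0.65,0.376,0,0,0,0,-1, 0.65,0.376,0,0,0,0,-1, 0.65,0.376,0,0,0,0,-1, 0.65,0.376,0,0,0,0,-1, 0.65,0.376,0,0,0,0,-1, 0.65,0.376,0,0,0,0,-1, 0.65,0.376,0,0,0,0,-1]'
python3 - <<'E'
from h import *
w=vision.camera("wrist");print(status.get_obs()["ee_pos"])
X=np.array([.6065,.199,.034]);c=w["K"]@(w["R"]@X+w["t"]);c=c[:2]/c[2]
b,h=blob(w["pixels"],c)
print(c,"tin",onplane(w,b,.034),[onplane(w,q,.034)[:2] for q in h[:,0].astype(float)[::6]])
cv2.imwrite("pics/w5.png",w["pixels"][...,::-1])
E
```

```text
time_s: 14.2
ee_pos: [0.4192, -0.1276, 0.2168]
eef_rot: [3.132, 0.004, 1.57]
force: [0.1, -0.2, -1.5]
grip_width: 0.0392
grip_force: 20.0
time_s: 15.3
ee_pos: [0.6052, 0.1971, 0.2105]
eef_rot: [-3.141, 0.0, 1.569]
force: [-0.0, 0.8, -0.9]
grip_width: 0.0393
grip_force: 20.0
[0.60533289 0.19695624 0.2108557 ]
[288.24668689 187.24681356] tin [0.60546064 0.19815251 0.034     ] [array([0.60530179, 0.22223243]), array([0.62903784, 0.20427893]), array([0.61534572, 0.17540353]), array([0.58220807, 0.19007006]), array([0.58859657, 0.21535567])]
```

View pics/w5.png

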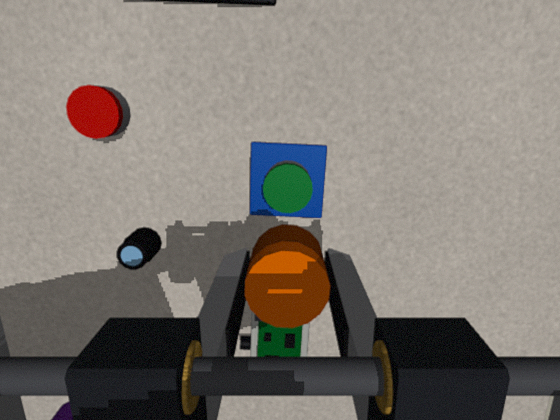

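The green tin sits centred on the pad at (288,188). Next the jar goes down onto it.

```bash
python3 -m pendant '[0.002,0,0.1,0,0,0,-1, 0.002,0,0.2,0,0,0,-1, 0.002,0,0.27,0,0,0,-1, 0.002,0,0.3,0,0,0,-1, 0.002,0,0.315,0,0,0,-1, 0.002,0,0.324,0,0,0,-1, 0.002,0,0.328,0,0,0,-1, 0.002,0,0.332,0,0,0,-1, 0.002,0,0.332,0,0,0,-1, 0.002,0,0.332,0,0,0,-1]'
```

```text
time_s: 16.35
ee_pos: [0.6058, 0.199, 0.0456]
eef_rot: [3.141, -0.0, 1.57]
force: [0.3, 1.3, -2.1]
grip_width: 0.04
grip_force: 20.0
```

```bash
python3 -m pendant '[0,0,0.002,0,0,0,-1, 0,0,0.003,0,0,0,-1, 0,0,0.003,0,0,0,-1]'
python3 -m pendant '[0,0,0,0,0,0,0.2, 0,0,0,0,0,0,0.4, 0,0,0,0,0,0,0.6, 0,0,0,0,0,0,0.8, 0,0,-0.03,0,0,0,1, 0,0,-0.1,0,0,0,1, 0,0,-0.2,0,0,0,1, 0,0,-0.3,0,0,0,1, 0,0,-0.3,0,0,0,1]'
```

```text
time_s: 16.65
ee_pos: [0.6059, 0.1991, 0.045]
eef_rot: [3.14, -0.0, 1.57]
force: [-4.3, -1.1, 11.3]
grip_width: 0.0397
grip_force: 20.0
time_s: 17.55
ee_pos: [0.6078, 0.1996, 0.2025]
eef_rot: [3.13, -0.003, 1.57]
force: [-0.1, -0.0, 0.0]
grip_width: 0.0938
grip_force: 0.0
```

```bash
python3 -m pendant '[-0.138,-0.322,0,0,0,0,1, -0.138,-0.322,0,0,0,0,1, -0.138,-0.322,0,0,0,0,1, -0.138,-0.322,0,0,0,0,1, -0.138,-0.322,0,0,0,0,1, -0.138,-0.322,0,0,0,0,1, -0.138,-0.322,0,0,0,0,1, -0.138,-0.322,0,0,0,0,1]'
python3 - <<'E'
from h import *
np.set_printoptions(precision=4,suppress=True)
s,t,w=[vision.camera(n) for n in("scene","top","wrist")];print(status.get_obs()["ee_pos"])
pr=lambda p,X:(lambda c:c[:2]/c[2])(p["K"]@(p["R"]@np.array(X)+p["t"]))
c=pr(w,(.445,.130,.04)); u=blob(w["pixels"],c)[0]
print(c,"loupe",onplane(w,u,.04),tri([s,w],[blob(s["pixels"],(307.6,177))[0],u]))
us=[]
for n,p in(("s",s),("t",t)):
    b,h=blob(p["pixels"],pr(p,(.6055,.1985,.072)),16);us.append(b);print("jar",n,onplane(p,b,.072),cv2.contourArea(h))
print(tri([s,t],us))
a=s["pixels"][120:360,80:460,::-1];cv2.imwrite("pics/s6.png",cv2.resize(a,None,fx=2.1,fy=2.1))
E
```

```text
time_s: 18.35
ee_pos: [0.445, 0.1304, 0.1933]
eef_rot: [-3.141, 0.0, 1.57]
force: [-0.2, -0.4, 0.1]
grip_width: 0.0938
grip_force: 0.0
[0.4447 0.1302 0.1932]
[287.1476 195.1287] loupe [0.444  0.1287 0.04  ] (array([0.4455, 0.1303, 0.0407]), array([0.4988, 2.2142]))
jar s [0.6077 0.2003 0.072 ] 171.0
jar t [0.6064 0.1989 0.072 ] 134.0
(array([0.607 , 0.1997, 0.0713]), array([0.4344, 0.335 ]))
```

View pics/s6.png

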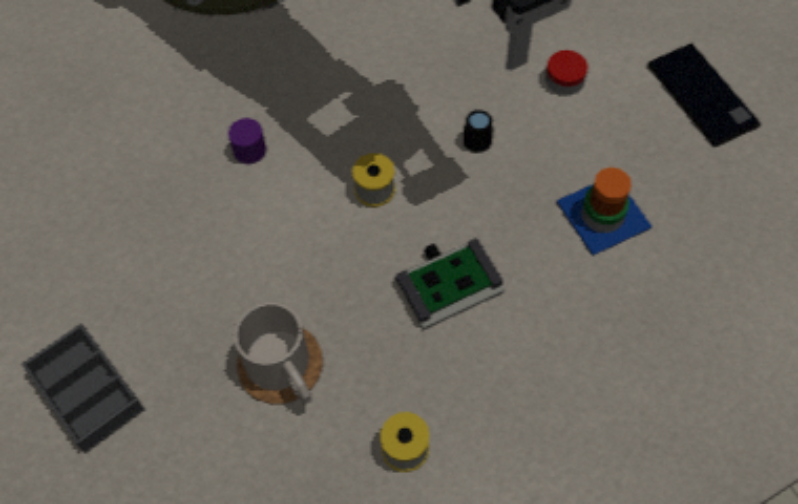

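The scene view shows the jar stacked on the tin at (610,185) with everything else undisturbed. The loupe is next.

```bash
python3 -m pendant '[-0.002,0,0.1,0,0,0,1, -0.002,0,0.2,0,0,0,1, -0.002,0,0.3,0,0,0,1, -0.002,0,0.34,0,0,0,1, -0.002,0,0.365,0,0,0,1, -0.002,0,0.374,0,0,0,1, -0.002,0,0.374,0,0,0,1]' 15
python3 -m pendant '[0,0,0,0,0,0,-1, 0,0,0,0,0,0,-1, 0,0,0,0,0,0,-1, 0,0,0,0,0,0,-1, 0,0,0,0,0,0,-1, 0,0,0,0,0,0,-1, 0,0,0,0,0,0,-1, 0,0,0,0,0,0,-1, 0,0,0,0,0,0,-1, 0,0,0,0,0,0,-1, 0,0,0,0,0,0,-1]'
```

```text
time_s: 19.2
ee_pos: [0.4449, 0.1292, 0.0069]
eef_rot: [3.141, -0.0, 1.57]
force: [0.1, 0.1, 0.3]
grip_width: 0.0937
grip_force: 0.0
time_s: 20.3
ee_pos: [0.4445, 0.1291, 0.0065]
eef_rot: [3.142, -0.0, 1.57]
force: [0.5, 0.4, 0.0]
grip_width: 0.0353
grip_force: 15.0
```

```bash
python3 -m pendant '[0,0,-0.1,0,0,0,-1, 0,0,-0.2,0,0,0,-1, -0.049,0.1,-0.2,0,0,0,-1, -0.049,0.2,-0.2,0,0,0,-1, -0.049,0.28,-0.2,0,0,0,-1, -0.049,0.311,-0.2,0,0,0,-1, -0.049,0.311,-0.2,0,0,0,-1, -0.049,0.311,-0.12,0,0,0,-1, -0.049,0.311,-0.05,0,0,0,-1, -0.049,0.311,-0.02,0,0,0,-1, -0.049,0.311,-0.004,0,0,0,-1, -0.049,0.311,0,0,0,0,-1]'
python3 -m pendant '[0,0,0.001,0,0,0,-1, 0,0,0.002,0,0,0,-1, 0,0,0.002,0,0,0,-1]'
```

```text
time_s: 21.5
ee_pos: [0.5999, 0.1045, 0.0068]
eef_rot: [3.141, -0.0, 1.57]
force: [0.4, -0.2, -0.4]
grip_width: 0.0352
grip_force: 15.0
time_s: 21.8
ee_pos: [0.6005, 0.1045, 0.0065]
eef_rot: [3.14, -0.0, 1.57]
force: [-0.1, 0.3, 3.0]
grip_width: 0.0355
grip_force: 15.0
```

```bash
python3 -m pendant '[0,0,0,0,0,0,0.2, 0,0,0,0,0,0,0.4, 0,0,0,0,0,0,0.6, 0,0,0,0,0,0,0.8, 0,0,-0.03,0,0,0,1, 0,0,-0.1,0,0,0,1, 0,0,-0.2,0,0,0,1, 0,0,-0.3,0,0,0,1, 0,0,-0.38,0,0,0,1, 0,0,-0.38,0,0,0,1]'
python3 -m pendant '[-0.23,-0.312,0,0,0,0,1, -0.23,-0.312,0,0,0,0,1, -0.23,-0.312,0,0,0,0,1, -0.23,-0.312,0,0,0,0,1, -0.23,-0.312,0,0,0,0,1, -0.23,-0.312,0,0,0,0,1, -0.23,-0.312,0,0,0,0,1, -0.23,-0.312,0,0,0,0,1]'
python3 - <<'E'
from h import *
np.set_printoptions(precision=4,suppress=True)
s,t,w=[vision.camera(n) for n in("scene","top","wrist")];print(status.get_obs()["ee_pos"])
pr=lambda p,X:(lambda c:c[:2]/c[2])(p["K"]@(p["R"]@np.array(X)+p["t"]))
c=pr(w,(.4445,-.0105+.014,.04)); u=blob(w["pixels"],c,30)[0]
print(c,"spool",onplane(w,u,.04),tri([s,w],[blob(s["pixels"],(252,200))[0],u]))
for n,p in(("s",s),("t",t)):
    b,h=blob(p["pixels"],pr(p,(.6,.1045,.04)));print("loupe",n,onplane(p,b,.04),cv2.contourArea(h))
cv2.imwrite("pics/w7.png",w["pixels"][...,::-1])
E
```

```text
time_s: 22.8
ee_pos: [0.6018, 0.1047, 0.203]
eef_rot: [3.131, -0.001, 1.57]
force: [0.4, -0.4, -0.3]
grip_width: 0.0935
grip_force: 0.0
time_s: 23.6
ee_pos: [0.4444, -0.0099, 0.1953]
eef_rot: [-3.141, -0.0, 1.571]
force: [0.6, -0.9, 0.0]
grip_width: 0.094
grip_force: 0.0
[ 0.4441 -0.01    0.1952]
[287.2592 180.3093] spool [ 0.4443 -0.0107  0.04  ] (array([ 0.4452, -0.0099,  0.0388]), array([0.3535, 1.5063]))
loupe s [0.6024 0.1066 0.04  ] 47.5
loupe t [0.6011 0.1043 0.04  ] 31.0
```

View pics/w7.png

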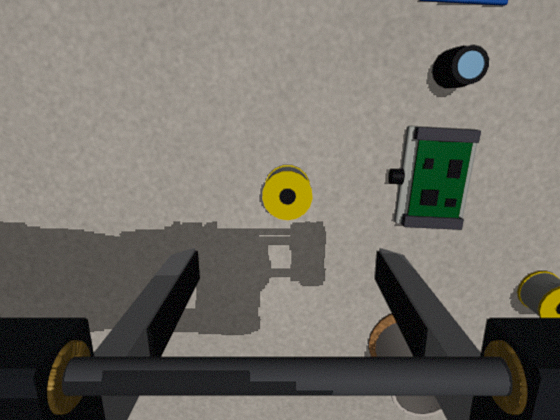

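The near spool is at (288,195), clear of its neighbours, and the loupe is standing in the gap at (465,65).

```bash
python3 -m pendant '[-0.001,0,0.1,0,0,0,1, -0.001,0,0.2,0,0,0,1, -0.001,0,0.3,0,0,0,1, -0.001,0,0.34,0,0,0,1, -0.001,0,0.365,0,0,0,1, -0.001,0,0.378,0,0,0,1, -0.001,0,0.378,0,0,0,1]' 25
python3 -m pendant '[0,0,0,0,0,0,-1, 0,0,0,0,0,0,-1, 0,0,0,0,0,0,-1, 0,0,0,0,0,0,-1, 0,0,0,0,0,0,-1, 0,0,0,0,0,0,-1, 0,0,0,0,0,0,-1, 0,0,0,0,0,0,-1, 0,0,0,0,0,0,-1, 0,0,0,0,0,0,-1]'
```

```text
time_s: 24.45
ee_pos: [0.4442, -0.0109, 0.0066]
eef_rot: [3.141, 0.0, 1.57]
force: [0.3, 0.3, 0.1]
grip_width: 0.0938
grip_force: 0.0
time_s: 25.45
ee_pos: [0.4439, -0.0109, 0.0065]
eef_rot: [3.141, 0.0, 1.57]
force: [-1.1, 0.7, 2.3]
grip_width: 0.047
grip_force: 25.0
```

```bash
python3 -m pendant '[0,0,-0.1,0,0,0,-1, 0,0,-0.2,0,0,0,-1, 0,0,-0.2,0,0,0,-1, 0.011,0.1,-0.2,0,0,0,-1, 0.011,0.2,-0.2,0,0,0,-1, 0.011,0.3,-0.2,0,0,0,-1, 0.011,0.4,-0.2,0,0,0,-1, 0.011,0.47,-0.2,0,0,0,-1, 0.011,0.499,-0.2,0,0,0,-1, 0.011,0.499,-0.2,0,0,0,-1, 0.011,0.499,-0.2,0,0,0,-1]'
python3 -m pendant '[0,0,0.08,0,0,0,-1, 0,0,0.14,0,0,0,-1, 0,0,0.18,0,0,0,-1, 0,0,0.195,0,0,0,-1, 0,0,0.2,0,0,0,-1, 0,0,0.2,0,0,0,-1, 0,0,0.202,0,0,0,-1, 0,0,0.202,0,0,0,-1]'
```

```text
time_s: 26.55
ee_pos: [0.6925, -0.0056, 0.1049]
eef_rot: [-3.139, -0.0, 1.57]
force: [1.1, 0.2, -1.3]
grip_width: 0.0464
grip_force: 25.0
time_s: 27.35
ee_pos: [0.6939, -0.0057, 0.0066]
eef_rot: [3.14, 0.0, 1.57]
force: [0.8, -0.1, 2.2]
grip_width: 0.0466
grip_force: 25.0
```

```bash
python3 -m pendant '[0,0,0,0,0,0,0.2, 0,0,0,0,0,0,0.3, 0,0,0,0,0,0,0.4, 0,0,0,0,0,0,0.4, 0,0,0,0,0,0,0.4, 0,0,-0.03,0,0,0,0.4, 0,0,-0.1,0,0,0,0.4, 0,0,-0.2,0,0,0,0.4, 0,0,-0.3,0,0,0,0.4, 0,0,-0.38,0,0,0,0.4, 0,0,-0.38,0,0,0,0.4]'
python3 -m pendant '[0,-0.6,0,0,0,0,0.4, 0,-0.6,0,0,0,0,0.4, 0,-0.6,0,0,0,0,0.4, 0,-0.6,0,0,0,0,0.4, 0,-0.6,0,0,0,0,0.4, 0,-0.6,0,0,0,0,0.4, 0,-0.6,0,0,0,0,0.4, 0,-0.6,0,0,0,0,0.4, 0,-0.6,0,0,0,0,0.4]'
python3 - <<'E'
from h import *
np.set_printoptions(precision=4,suppress=True)
s,t=[vision.camera(n) for n in("scene","top")]
pr=lambda p,X:(lambda c:c[:2]/c[2])(p["K"]@(p["R"]@np.array(X)+p["t"]))
S=dict(spool=((.6936,.0086,.04),.04),loupe=((.6,.1045,.04),.04),jar=((.6055,.199,.072),.072),red=((.4196,.272,.028),.028))
H=np.array([.5947,-.0003]);R=np.array([[.9987,-.0515],[.0515,.9987]])
for k,(q,z) in S.items():
    for p in(s,t):
        b,h=blob(p["pixels"],pr(p,q),18);X=onplane(p,b,z);print(k,X[:2],"in holder",R@(X[:2]-H),cv2.contourArea(h))
for n,p in(("sc",s),("tp",t)):
    a=p["pixels"][110:350,90:460,::-1];cv2.imwrite(f"pics/{n}8.png",cv2.resize(a,None,fx=2.1,fy=2.1))
E
```

```text
time_s: 28.45
ee_pos: [0.6952, -0.0058, 0.2039]
eef_rot: [3.13, 0.001, 1.57]
force: [0.1, 1.0, 0.7]
grip_width: 0.0661
grip_force: 0.0
time_s: 29.35
ee_pos: [0.3943, -0.0054, 0.1959]
eef_rot: [3.141, 0.0, 1.57]
force: [-0.6, 0.6, 0.3]
grip_width: 0.0658
grip_force: 0.0
spool [ 0.6967 -0.0046] in holder [0.1021 0.0009] 332.0
spool [ 0.6946 -0.0058] in holder [ 0.1001 -0.0003] 192.0
loupe [0.6023 0.1063] in holder [0.0021 0.1068] 45.0
loupe [0.6014 0.1046] in holder [0.0012 0.1051] 29.5
jar [0.6077 0.2003] in holder [0.0027 0.201 ] 171.0
jar [0.6064 0.1988] in holder [0.0015 0.1994] 134.5
red [0.4214 0.2731] in holder [-0.1872  0.2641] 200.0
red [0.4194 0.2719] in holder [-0.1891  0.2628] 215.0
```

View pics/sc8.png

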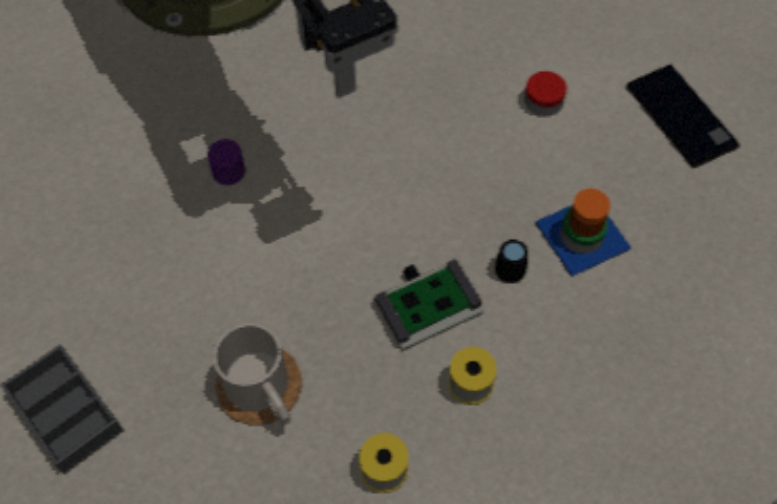

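View pics/tp8.png

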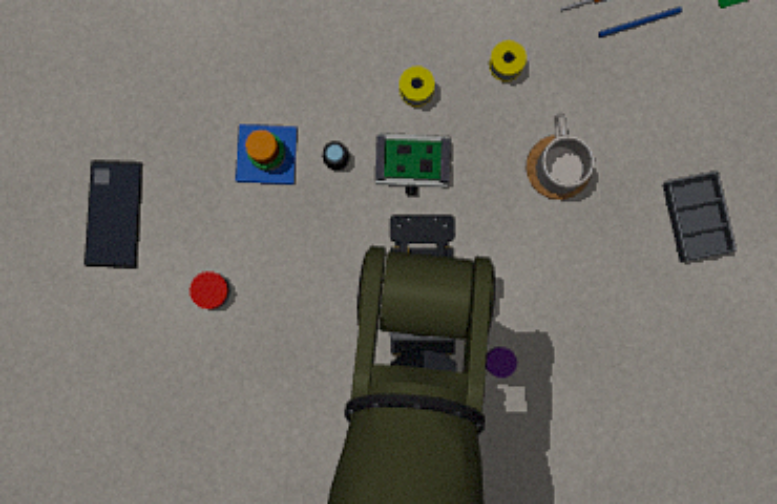

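Both views agree. The jar is on the tin on the pad (top view 263,147), the loupe is mid-gap (335,155) and the spool is behind the holder (417,85). All four are upright and within a few mm, and the arm is clear.

```bash
python3 -c "
from station import order
print(order.hand_in())"
```

```text
the job is handed in; nothing more can be done
None
```

I placed the tin, jar, loupe and spool, measured within about 3 mm of their targets, left the other things undisturbed as far as the final pictures show, and handed the job in at about 30 s; no verdict came back.

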